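# Pack the sealed samples into the carrier

### The job

Pack the four sealed sample containers into the black carrier, each standing upright and fully down in the well that matches its shape and size: the wide pot in the largest round well, the squat jar in the middle one, the slim bottle in the smallest and the slide box in the rectangular one. Leave the open pot and the open slide box, which have no lids, standing where they are.

Things in the scene. Friction and masses are not known exactly. Their poses are not given: they have to be found in the camera images.
- pot: Wide sealed specimen pot, pale plastic with a ribbed grey screw lid on, round, 58 mm in diameter throughout, 62 mm tall, about 90 g. Origin at the centre of its underside, z up. 
- jar: Squat sealed jar, pale plastic with a ribbed grey screw lid on, round, 42 mm in diameter throughout, 52 mm tall, about 60 g. Origin at the centre of its underside, z up. 
- bottle: Tall slim sealed bottle, pale plastic, round, 30 mm in diameter up to 62 mm of height, then a shoulder narrowing to a grey cap 22 mm in diameter; 92 mm tall, about 60 g. Origin at the centre of its underside, z up. 
- slide_box: Upright sealed slide box, pale plastic with a grey lid on (its top 18 mm), rectangular: 30 mm along its x, 60 mm along its y, 80 mm tall, about 80 g. Origin at the centre of its underside, z up. 
- open_pot: Look-alike that stays: the pot without its lid, an empty open cup, pale plastic, 58 mm in diameter, 50 mm tall, 3 mm wall. Origin at the centre of its underside, z up. 
- open_slide_box: Look-alike that stays: the slide box without its lid, open at the top and empty, 3 mm wall, pale plastic, 30 mm along its x, 60 mm along its y, 62 mm tall. Origin at the centre of its underside, z up. 
- well_large: Aluminium insert, 80 x 80 x 18 mm, one of four fixed in a row, 82 mm apart, in any order, in the black carrier (90 x 338 x 16 mm). Origin at the centre of its underside, 4 mm above the bench; y along the row, x across it. Top 18 mm, well floor (dark rubber) 6 mm above the origin. Round well 70 mm in diameter, the largest round one, for the pot.
- well_medium: Aluminium insert, 80 x 80 x 18 mm, one of four fixed in a row, 82 mm apart, in any order, in the black carrier (90 x 338 x 16 mm). Origin at the centre of its underside, 4 mm above the bench; y along the row, x across it. Top 18 mm, well floor (dark rubber) 6 mm above the origin. Round well 55 mm in diameter, the middle-sized round one, for the jar.
- well_small: Aluminium insert, 80 x 80 x 18 mm, one of four fixed in a row, 82 mm apart, in any order, in the black carrier (90 x 338 x 16 mm). Origin at the centre of its underside, 4 mm above the bench; y along the row, x across it. Top 18 mm, well floor (dark rubber) 6 mm above the origin. Round well 42 mm in diameter, the smallest round one, for the bottle.
- well_slot: Aluminium insert, 80 x 80 x 18 mm, one of four fixed in a row, 82 mm apart, in any order, in the black carrier (90 x 338 x 16 mm). Origin at the centre of its underside, 4 mm above the bench; y along the row, x across it. Top 18 mm, well floor (dark rubber) 6 mm above the origin. Rectangular well, 42 mm along its x and 72 mm along its y (long side along the row), for the slide box.

How it is judged:
By the outcome, as a careful person would: the job done as asked, in the order asked, and still so for the second after the job is handed in, with the robot touching nothing.
It also fails if it takes over 99 s, if anything falls off the work surface, if the arm or the gripper's body presses on something with over 40 N, if the wrist force passes 120 N, or if a joint passes its speed limit or range.

### The arm

A 7-joint arm with a two-finger parallel gripper is mounted at the origin on the work surface. World frame = base frame: x ahead of the robot, y to its left, z up, the work surface at z = 0. Lengths are in m, angles in rad, forces in N, time in s.
With the tool pointing down it reaches from about 0.375 to 0.925 m from the base axis. Payload 3.1 kg.
Tool frame: the origin (TCP) lies midway between the tips of the shut fingers; the grasp point (between the pads) lies ctrl.grip_point_offset behind it (ctrl.grip_point_offset is the distance from the TCP to the grasp point, in m); z points along the fingers, y is the line along which they close (so a half turn about z gives the same grasp; the last joint's range is limited). The gripper opens to 85 mm and grips with 20 to 120 N. Pads are 22 mm wide; open, the fingers measure 114 mm over their backs; the gripper's body (76 mm by 85 mm) begins 54 mm behind the grasp point. The pads swing forward as they close: fully open they stand 13 mm farther back than shut.
Start: joints at [1.1, 0.383, 0.044, 1.598, -0.018, 1.161, -0.05], TCP at [0.237, -0.605, 0.231] pointing down, gripper open.
Joint ranges: [-2.61, 2.61], [-0.41, 2.15], [-1.48, 1.57], [0, 2.5], [-1.57, 4.71], [0.05, 1.97], [-2.85, 2.85]. Speed limits (rad/s): [2.79, 2.79, 3.14, 3.14, 3.14, 3.14, 3.14].

### API

Orientations are given as a rotation vector (axis times angle).
In Python, from workcell import ctrl, read_camera, camera_info gives the robot as it stands.
- The arm moves only by the shell command python3 -m crank 'ROWS' [FORCE]. ROWS is JSON, a list that holds one entry, the list of rows, each a list of 7 numbers: the turn, a rotation vector about the tool's x, y, z in degrees, then the shift along the tool's x, y, z in mm, then the opening, from 0 (shut) to 1 (fully open). A call has 1 to 10 rows; each row is the pose to reach, as a shift and turn from the pose commanded when the call began, along the tool's axes at that moment; what a row does not reach only later rows make up. A row lasts 1/12 s, in which the tool goes at most 41.7 mm and 7.16 degrees, less where a joint would pass 70% of its speed; a pose out of reach is approached as far as the arm can. A call with a gripper value outside its range is refused whole. The fingers move at their own pace and stop on an object; FORCE is the grip in N (left out, the last holds). Time passes only in rows, so rows that repeat a pose let the fingers close. It gives the time, the measured TCP pose, the force, the opening and the grip force at its end, in the units of the state.
- ctrl.observe(): the state, without advancing time (a new reading comes with each control period).
- read_camera(name): name is "scene" or "top" or "wrist"; returns the picture (400x640x3 uint8, blue, green, red); there is no depth.
- camera_info(name): a dict with "camera_matrix" (3x3 intrinsics, pixels), "rvec" (rotation vector, rad) and "tvec" (3), from world to camera coordinates, as OpenCV has them; the wrist camera has in their place "tool_from_camera" (4x4, takes a point from camera to tool coordinates, whose origin is the TCP and whose axes are the flange's). Camera axes: x right, y down, z forward; pixel columns grow to the right and rows downward; lengths in m; the calibration is good to about 2 mm. A picture is of the moment at which its call begins: read the wrist's pose just before it. camera_info takes no time and is no camera call.
- ctrl.sign_off(): hands the job in; it is judged then, once.
The state is a dict: "time_s": time; "q": joint angles; "joint_velocities": joint speeds; "effort": joint torques, N m; "tcp_pos": TCP position; "eef_rot": TCP orientation; "contact_force": force on the tool from outside, world axes, zero at the start; "torque": the same for the moment, N m; "width": finger opening in m; "grip_force": force on a finger pad.
Only numpy, scipy, OpenCV 4.12 (cv2) and the standard library are available. Lean on these libraries where they do the work, as an engineer would, in place of code of your own. Each camera call takes 0.05 s, during which the arm holds its last target. There are 200 camera calls.

## Working session

There is one attempt and no reset: what is moved stays moved. The work goes in short steps, Python scripts to look and compute and a shell command to move; the robot and the scene stay as the last step left them, time stands still between calls to the robot, and variables do not carry over. Pictures are saved under pics/ and viewed, at most 14 in all, crops included, and the job is handed in when it is done.

```bash
ls; mkdir -p pics; python3 - <<'E'
from workcell import ctrl, read_camera, camera_info
import cv2
o=ctrl.observe();print(o['time_s'],o['tcp_pos'],o['eef_rot'],o['width'],ctrl.grip_point_offset)
for n in("scene","top"):
    cv2.imwrite(f"pics/{n}0.png",read_camera(n));print(n,camera_info(n))
print(camera_info("wrist"))
E
```

```text
pics
0.0 [ 0.23637276 -0.60446851  0.22985877] [-3.08458495e+00 -5.81780871e-01  9.75136776e-04] 0.0856221863122435 0.0187
scene {'camera_matrix': array([[517.32938   ,   0.        , 318.56197009],
       [  0.        , 517.32938   , 198.9928244 ],
       [  0.        ,   0.        ,   1.        ]]), 'rvec': array([ 1.13231128,  2.12696141, -1.18175199]), 'tvec': array([ 0.30892632, -0.17288356,  1.76800159])}
top {'camera_matrix': array([[458.57614137,   0.        , 319.55169971],
       [  0.        , 458.57614137, 200.64337647],
       [  0.        ,   0.        ,   1.        ]]), 'rvec': array([ 2.17216974, -2.14581772,  0.17636348]), 'tvec': array([-0.04282185,  0.52112571,  1.09614825])}
{'camera_matrix': array([[282.30555711,   0.        , 322.97679114],
       [  0.        , 282.30555711, 199.66885492],
       [  0.        ,   0.        ,   1.        ]]), 'tool_from_camera': array([[-1.01516312e-03, -9.49328785e-01, -3.14283036e-01,
         8.07519419e-02],
       [ 9.99999484e-01, -9.71729981e-04, -2.94865905e-04,
         4.26357474e-04],
       [-2.54735566e-05, -3.14283173e-01,  9.49329282e-01,
        -1.42229741e-01],
       [ 0.00000000e+00,  0.00000000e+00,  0.00000000e+00,
         1.00000000e+00]])}
```

View pics/top0.png

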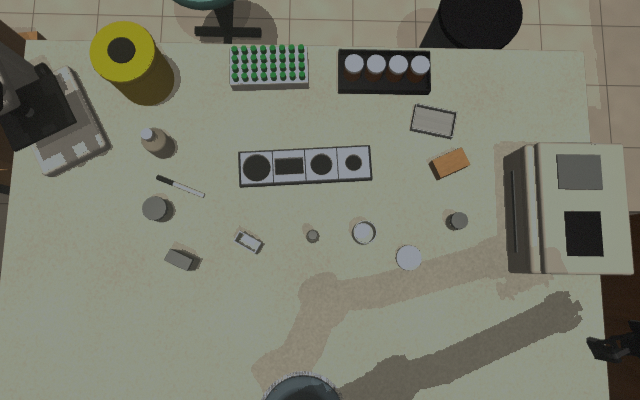

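View pics/scene0.png

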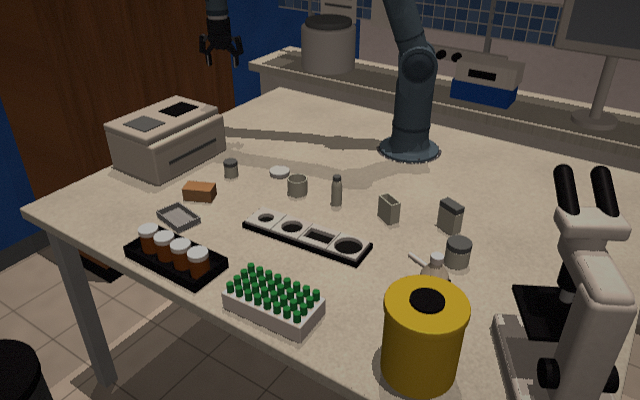

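The top view shows the pot at (155,208), the closed slide box at (180,260), the bottle at (312,236) and the jar at (458,220). The open slide box is at (249,241) and the open pot at (363,232). The wells run left to right: large (257,167), slot (289,166), medium (321,164), small (353,162). Next I'll enlarge these for closer readings.

```bash
python3 - <<'E'
import cv2,numpy as np
im=cv2.imread("pics/top0.png")
def c(x,y,w,h,s):
    o=cv2.resize(im[y:y+h,x:x+w],None,fx=s,fy=s,interpolation=cv2.INTER_CUBIC)
    o=cv2.convertScaleAbs(o,alpha=1.3)
    for k in range(0,w,10):
        cv2.line(o,(k*s,0),(k*s,6),(0,0,255),1); cv2.putText(o,str(x+k),(k*s,16),0,.33,(0,0,255))
    for k in range(0,h,10):
        cv2.line(o,(0,k*s),(6,k*s),(0,0,255),1); cv2.putText(o,str(y+k),(8,k*s+4),0,.33,(0,0,255))
    return o
A=c(235,140,140,50,5) #700x250
B=np.hstack([c(135,190,70,85,4),c(295,210,40,85,4),c(440,200,40,85,4)]) #600x340
out=np.zeros((590,700,3),np.uint8);out[:250]=A;out[250:590,:600]=B
cv2.imwrite("pics/crop1.png",out)
E
```

```text
(no output)
```

View pics/crop1.png

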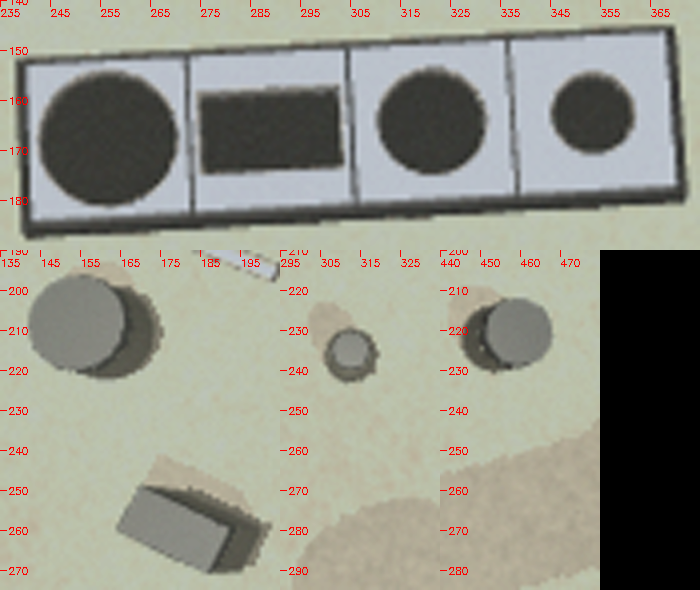

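The crop gives these top-view pixels:

| Item | Pixels |
|---|---|
| Large well | (256.8,167.8) |
| Slot | (289.2,165.9) |
| Medium well | (321.4,164.2) |
| Small well | (353.6,162.6) |
| Pot lid | (154.2,208.2) |
| Jar lid | (459.8,220.5) |
| Bottle cap | (312.5,235) |
| Slide box top corners | (170,249.2), (192.2,259), (187.2,270.8), (164.2,260) |

```bash
cat > h.py <<'E'
import numpy as np,cv2
from workcell import ctrl, read_camera, camera_info
from scipy.spatial.transform import Rotation as R
def world(ci,uv,z):
    Rm=cv2.Rodrigues(ci["rvec"])[0];K=ci["camera_matrix"]
    d=Rm.T@np.linalg.inv(K)@np.array([*uv,1.]);c=-Rm.T@ci["tvec"]
    return c+d*(z-c[2])/d[2]
def tool():
    o=ctrl.observe();return np.array(o["tcp_pos"]),R.from_rotvec(o["eef_rot"]),o
def goto(xyz,yaw):
    """tool-axes shift (mm) and turn (deg) to a downward pose whose closing axis lies at yaw (deg) from world x"""
    p,r,o=tool();best=None
    for a in (yaw,yaw+180):
        c,s=np.cos(np.radians(a)),np.sin(np.radians(a))
        y=np.array([c,s,0]);z=np.array([0,0,-1.]);x=np.cross(y,z)
        t=(r.inv()*R.from_matrix(np.c_[x,y,z])).as_rotvec(degrees=True)
        if best is None or np.linalg.norm(t)<np.linalg.norm(best):best=t
    print("turn",best.round(1),"shift",(r.inv().apply(np.array(xyz)-p)*1000).round(1),"q7",round(o['q'][6],2),'t',o['time_s'])
E
python3 - <<'E'
from h import *
ci=camera_info("top")
for n,uv,z in [("L",(256.8,167.8),.022),("S",(289.2,165.9),.022),("M",(321.4,164.2),.022),("s",(353.6,162.6),.022),("pot",(154.2,208.2),.062),("jar",(459.8,220.5),.052),("bot",(312.5,235),.092),("opot",(363,232),.05),("osb",(249,241),.062)]:
    p=world(ci,uv,z);print(n,p.round(4),np.linalg.norm(p[:2]).round(3))
b=np.array([world(ci,u,.08) for u in [(170,249.25),(192.25,259),(187.25,270.75),(164.25,260)]])
print(b.round(4),b.mean(0).round(4))
for i in range(4):
    d=b[(i+1)%4]-b[i];print(np.linalg.norm(d).round(4),np.degrees(np.arctan2(d[1],d[0])).round(1))
p,r,o=tool();print(r.as_matrix().round(2))
E
```

```text
L [0.6052 0.1224 0.022 ] 0.617
S [0.6114 0.0409 0.022 ] 0.613
M [ 0.617  -0.0405  0.022 ] 0.618
s [ 0.6225 -0.1222  0.022 ] 0.634
pot [0.4944 0.3592 0.062 ] 0.611
jar [ 0.4753 -0.3791  0.052 ] 0.608
bot [ 0.433  -0.0197  0.092 ] 0.433
opot [ 0.4445 -0.1424  0.05  ] 0.467
osb [0.4188 0.1309 0.062 ] 0.439
[[0.3966 0.3109 0.08  ]
 [0.3747 0.2584 0.08  ]
 [0.3477 0.2686 0.08  ]
 [0.3717 0.3227 0.08  ]] [0.3727 0.2902 0.08  ]
0.0569 -112.7
0.0289 159.4
0.0593 66.1
0.0276 -25.4
[[ 0.93  0.36 -0.  ]
 [ 0.36 -0.93  0.  ]
 [-0.   -0.   -1.  ]]
```

```bash
python3 -c "
from h import *
goto((.4944,.3592,.16),36)"
```

```text
turn [-0.1  0.1 75.4] shift [ 591.3 -803.4   71.9] q7 -0.05 t 0.1
```

```bash
python3 -m crank '[[[0,0,-105,591,-803,70,1],[0,0,-105,591,-803,70,1],[0,0,-105,591,-803,70,1],[0,0,-105,591,-803,70,1],[0,0,-105,591,-803,70,1],[0,0,-105,591,-803,70,1],[0,0,-105,591,-803,70,1],[0,0,-105,591,-803,70,1],[0,0,-105,591,-803,70,1],[0,0,-105,591,-803,70,1]]]' 40; python3 -c "
from h import *
goto((.4944,.3592,.16),36)"
```

```text
time_s: 0.93
tcp_pos: [0.3439, -0.2018, 0.2017]
eef_rot: [-2.156, -2.285, 0.001]
contact_force: [1.1, -0.2, 0.2]
width: 0.0853
grip_force: 0.0
turn [ -0.    0.  -32.7] shift [551.4 182.7  41.5] q7 0.51 t 0.9333
```

```bash
python3 -m crank '[[[0,0,-33,551,183,40,1],[0,0,-33,551,183,40,1],[0,0,-33,551,183,40,1],[0,0,-33,551,183,40,1],[0,0,-33,551,183,40,1],[0,0,-33,551,183,40,1],[0,0,-33,551,183,40,1],[0,0,-33,551,183,40,1],[0,0,-33,551,183,40,1],[0,0,-33,551,183,40,1]]]' 40; python3 -c "
from h import *
goto((.4944,.3592,.16),36)"
```

```text
time_s: 1.77
tcp_pos: [0.4546, 0.1984, 0.1731]
eef_rot: [1.428, 2.798, -0.001]
contact_force: [0.9, 0.8, 0.2]
width: 0.0856
grip_force: 0.0
turn [-0.   0.  -0.1] shift [106.8 126.6  13. ] q7 -0.04 t 1.7667
```

```bash
python3 -m crank '[[[0,0,0,107,127,13,1],[0,0,0,107,127,13,1],[0,0,0,107,127,13,1],[0,0,0,107,127,13,1],[0,0,0,107,127,13,1],[0,0,0,107,127,13,1],[0,0,0,107,127,13,1]]]' 40; python3 -c "
from h import *
im=read_camera('wrist');cv2.imwrite('pics/w1.png',im)
goto((.4944,.3592,.022),36)"
```

```text
time_s: 2.35
tcp_pos: [0.4939, 0.3576, 0.1595]
eef_rot: [-1.425, -2.799, 0.003]
contact_force: [0.4, -0.9, 0.1]
width: 0.0852
grip_force: 0.0
turn [-0.1  0.1 -0.1] shift [  2.5   1.8 137.7] q7 -0.36 t 2.4
```

View pics/w1.png

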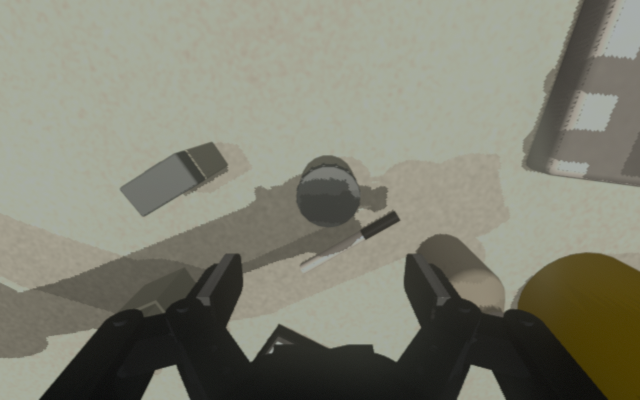

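The pot lid shows at about (328,195). I'll check that against the projection of my top-camera estimate.

```bash
cat >> h.py <<'E'
def wcam():
    p,r,o=tool();T=np.eye(4);T[:3,:3]=r.as_matrix();T[:3,3]=p
    W=np.linalg.inv(T@camera_info("wrist")["tool_from_camera"])
    return dict(camera_matrix=camera_info("wrist")["camera_matrix"],rvec=cv2.Rodrigues(W[:3,:3])[0],tvec=W[:3,3])
def proj(ci,P):
    return cv2.projectPoints(np.array([P],float),ci["rvec"],ci["tvec"],ci["camera_matrix"],None)[0].ravel().round(1)
E
python3 -c "
from h import *
c=wcam()
print(proj(c,(.4944,.3592,.062)),proj(c,(.3727,.2902,.08)),world(c,(328,195),.062))
t=camera_info('top');print(proj(t,tool()[0]))"
```

```text
[325.2 198. ] [155.1 186.9] [0.49479086 0.3629339  0.062     ]
[140.6 202.6]
```

```bash
python3 -m crank '[[[0,0,0,4,3,60,1],[0,0,0,4,3,100,1],[0,0,0,4,3,125,1],[0,0,0,4,3,138,1],[0,0,0,4,3,138,1],[0,0,0,4,3,138,0],[0,0,0,4,3,138,0],[0,0,0,4,3,138,0],[0,0,0,4,3,138,0],[0,0,0,4,3,138,0]]]' 40; python3 -m crank '[[[0,0,0,0,0,0,0],[0,0,0,0,0,0,0],[0,0,0,0,0,0,0],[0,0,0,0,0,0,0]]]';python3 -c "
from h import *
goto((.6052,.1224,.16),4)"
```

```text
time_s: 3.23
tcp_pos: [0.4969, 0.3649, 0.0261]
eef_rot: [1.426, 2.796, 0.008]
contact_force: [-0.5, -0.5, 7.3]
width: 0.0568
grip_force: 43.4
time_s: 3.57
tcp_pos: [0.4969, 0.3649, 0.0261]
eef_rot: [1.426, 2.796, 0.008]
contact_force: [0.1, -1.0, 6.8]
width: 0.0572
grip_force: 43.4
turn [ 0.3 -0.1 32. ] shift [-260.   -54.  -134.1] q7 -0.47 t 3.5667
```

```bash
python3 -m crank '[[[0,0,0,0,0,-30,0],[0,0,0,0,0,-70,0],[0,0,0,0,0,-110,0],[0,0,32,-260,-54,-110,0],[0,0,32,-260,-54,-110,0],[0,0,32,-260,-54,-110,0],[0,0,32,-260,-54,-110,0],[0,0,32,-260,-54,-110,0],[0,0,32,-260,-54,-110,0],[0,0,32,-260,-54,-110,0]]]' 40;  python3 -m crank '[[[0,0,0,0,0,0,0],[0,0,0,0,0,0,0],[0,0,0,0,0,0,0]]]';python3 -c "
from h import *
im=read_camera('wrist');cv2.imwrite('pics/w2.png',im)
goto((.6052,.1224,.036),4);c=wcam();print(proj(c,(.6052,.1224,.022)))"
```

```text
time_s: 4.4
tcp_pos: [0.6073, 0.1113, 0.1334]
eef_rot: [2.15, 2.282, -0.003]
contact_force: [0.2, -1.8, -1.0]
width: 0.057
grip_force: 43.2
time_s: 4.65
tcp_pos: [0.6031, 0.123, 0.1332]
eef_rot: [-2.14, -2.299, -0.002]
contact_force: [0.1, 0.6, -1.1]
width: 0.0571
grip_force: 43.2
turn [ 0.  -0.1  0.2] shift [-1.9  2.2 97.2] q7 -0.43 t 4.7
[325.3 198. ]
```

View pics/w2.png

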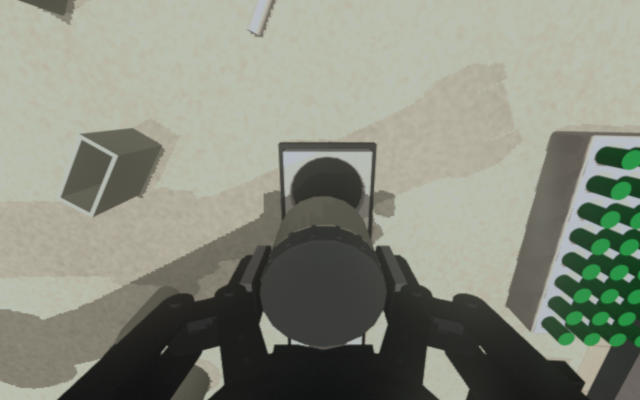

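```bash
python3 -m crank '[[[0,0,0,0,2,40,0],[0,0,0,0,2,70,0],[0,0,0,0,2,88,0],[0,0,0,0,2,95,0],[0,0,0,0,2,96,0],[0,0,0,0,2,96,0]]]' 40;  python3 -m crank '[[[0,0,0,0,0,0,1],[0,0,0,0,0,0,1],[0,0,0,0,0,0,1],[0,0,0,0,0,0,1],[0,0,0,0,0,-40,1],[0,0,0,0,0,-80,1],[0,0,0,0,0,-120,1],[0,0,0,0,0,-120,1]]]';python3 -c "
from h import *
goto((.4753,-.3791,.16),-38)"
```

```text
time_s: 5.2
tcp_pos: [0.6052, 0.124, 0.037]
eef_rot: [-2.138, -2.301, -0.002]
contact_force: [0.4, 0.1, -0.4]
width: 0.057
grip_force: 43.4
time_s: 5.87
tcp_pos: [0.6121, 0.1236, 0.1664]
eef_rot: [2.136, 2.29, 0.022]
contact_force: [1.3, 1.5, 1.7]
width: 0.0852
grip_force: 0.0
turn [ 0.9 -0.5 42. ] shift [-492.  -171.4    2.3] q7 -0.42 t 5.8667
```

```bash
python3 -m crank '[[[0,0,42,-492,-171,2,1],[0,0,42,-492,-171,2,1],[0,0,42,-492,-171,2,1],[0,0,42,-492,-171,2,1],[0,0,42,-492,-171,2,1],[0,0,42,-492,-171,2,1],[0,0,42,-492,-171,2,1],[0,0,42,-492,-171,2,1],[0,0,42,-492,-171,2,1],[0,0,42,-492,-171,2,1]]]';python3 -c "
from h import *
goto((.4753,-.3791,.16),-38)
im=read_camera('top');cv2.imwrite('pics/t1.png',cv2.resize(im[130:280,130:490],None,fx=2,fy=2))"
```

```text
time_s: 6.7
tcp_pos: [0.4958, -0.2829, 0.1553]
eef_rot: [2.823, 1.376, 0.001]
contact_force: [0.6, -0.2, -0.2]
width: 0.0855
grip_force: 0.0
turn [ 0.1 -0.  -0. ] shift [-88.4  43.1  -4.7] q7 -0.32 t 6.7
```

View pics/t1.png

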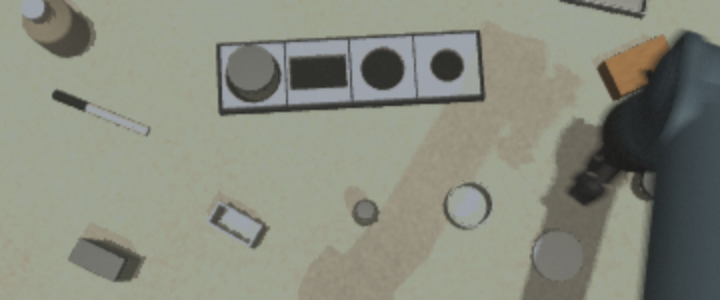

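The pot is standing in the large well, at about (253,72) in this crop. Next is the jar.

```bash
python3 -m crank '[[[0,0,0,-86,43,-3,1],[0,0,0,-86,43,-3,1],[0,0,0,-86,43,-3,1],[0,0,0,-86,43,-3,1],[0,0,0,-86,43,-3,1],[0,0,0,-86,43,-3,1],[0,0,0,-86,43,-3,1]]]';python3 -c "
from h import *
im=read_camera('wrist');cv2.imwrite('pics/w3.png',im)
goto((.4753,-.3791,.018),-38);print(proj(wcam(),(.4753,-.3791,.052)))"
```

```text
time_s: 7.33
tcp_pos: [0.4786, -0.3725, 0.1578]
eef_rot: [-2.82, -1.382, -0.001]
contact_force: [-0.2, 0.3, -0.0]
width: 0.0853
grip_force: 0.0
turn [-0.  -0.1  0.2] shift [ -7.3   1.4 139.8] q7 -0.16 t 7.3833
[324.2 205.4]
```

View pics/w3.png

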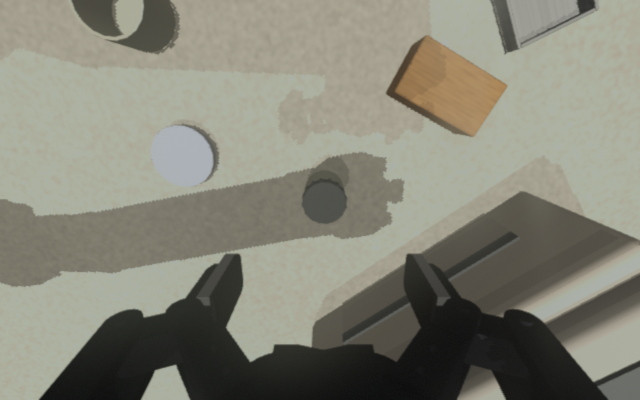

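```bash
python3 -c "
from h import *
c=wcam();t=camera_info('top')
for z in (0,.1,.15): print(z,[world(c,u,z)[:2].round(3) for u in ((315,322),(523,193))],[world(t,u,z)[:2].round(3) for u in ((540,145),(537,272),(505,270),(520,148))])"
```

```text
0 [array([ 0.356, -0.514]), array([ 0.648, -0.518])] [array([ 0.683, -0.615]), array([ 0.352, -0.589]), array([ 0.357, -0.507]), array([ 0.674, -0.562])]
0.1 [array([ 0.413, -0.446]), array([ 0.608, -0.448])] [array([ 0.655, -0.563]), array([ 0.353, -0.539]), array([ 0.357, -0.464]), array([ 0.647, -0.514])]
0.15 [array([ 0.442, -0.412]), array([ 0.588, -0.414])] [array([ 0.641, -0.537]), array([ 0.354, -0.514]), array([ 0.357, -0.443]), array([ 0.633, -0.49 ])]
```

The jar lid is at (324,201), which agrees with the estimate. The instrument's face is at y≈-0.51, so there is room to descend.

```bash
python3 -m crank '[[[0,0,0,-6,1,50,1],[0,0,0,-6,1,90,1],[0,0,0,-6,1,120,1],[0,0,0,-6,1,138,1],[0,0,0,-6,1,138,1],[0,0,0,-6,1,138,0],[0,0,0,-6,1,138,0],[0,0,0,-6,1,138,0],[0,0,0,-6,1,138,0],[0,0,0,-6,1,138,0]]]' 40; python3 -m crank '[[[0,0,0,0,0,0,0],[0,0,0,0,0,0,0],[0,0,0,0,0,0,0],[0,0,0,0,0,0,0]]]';python3 -c "
from h import *
goto((.617,-.0405,.14),4)"
```

```text
time_s: 8.22
tcp_pos: [0.4766, -0.3817, 0.0227]
eef_rot: [2.82, 1.375, 0.004]
contact_force: [0.2, 0.6, 6.1]
width: 0.0409
grip_force: 40.9
time_s: 8.55
tcp_pos: [0.4767, -0.3817, 0.0227]
eef_rot: [2.82, 1.375, 0.004]
contact_force: [-0.3, 0.3, 6.7]
width: 0.0409
grip_force: 41.0
turn [  0.3   0.1 -42. ] shift [ 355.3  -99.  -117.7] q7 -0.2 t 8.55
```

```bash
python3 -m crank '[[[0,0,0,0,0,-30,0],[0,0,0,0,0,-70,0],[0,0,0,0,0,-115,0],[0,0,-42,355,-99,-118,0],[0,0,-42,355,-99,-118,0],[0,0,-42,355,-99,-118,0],[0,0,-42,355,-99,-118,0],[0,0,-42,355,-99,-118,0],[0,0,-42,355,-99,-118,0],[0,0,-42,355,-99,-118,0]]]' 40;python3 -c "
from h import *
goto((.617,-.0405,.14),4)"
```

```text
time_s: 9.38
tcp_pos: [0.5862, -0.1096, 0.1373]
eef_rot: [2.139, 2.299, 0.0]
contact_force: [1.2, -1.0, -1.2]
width: 0.0407
grip_force: 40.7
turn [0.1 0.  0.1] shift [66.7 35.7 -2.7] q7 -0.01 t 9.3833
```

```bash
python3 -m crank '[[[0,0,0,66,35,-2,0],[0,0,0,66,35,-2,0],[0,0,0,66,35,-2,0],[0,0,0,66,35,-2,0],[0,0,0,66,35,-2,0],[0,0,0,66,35,-2,0]]]' 40;python3 -c "
from h import *
goto((.617,-.0405,.0335),4)"
```

```text
time_s: 9.88
tcp_pos: [0.6155, -0.0455, 0.1383]
eef_rot: [2.146, 2.293, -0.003]
contact_force: [0.9, -1.3, -0.6]
width: 0.0408
grip_force: 40.7
turn [-0.1  0.1 -0.2] shift [  5.1   1.9 104.8] q7 -0.13 t 9.8833
```

```bash
python3 -m crank '[[[0,0,0,4,2,30,0],[0,0,0,4,2,60,0],[0,0,0,4,2,80,0],[0,0,0,4,2,80,0]]]' 40;python3 -c "
from h import *
goto((.617,-.0405,.0335),4)"
```

```text
time_s: 10.22
tcp_pos: [0.6126, -0.0418, 0.0532]
eef_rot: [-2.142, -2.288, 0.013]
contact_force: [-1.8, -0.3, -1.5]
width: 0.0409
grip_force: 40.7
turn [-0.6  0.  -0.2] shift [ 1.   4.7 19.6] q7 -0.19 t 10.2167
```

```bash
python3 -m crank '[[[0,0,0,1,1,10,0],[0,0,0,1,1,20,0],[0,0,0,1,1,22,0],[0,0,0,1,1,22,0]]]' 40;python3 -c "
from h import *
goto((.617,-.0405,.0335),4);print(tool()[2]['contact_force'])"
```

```text
time_s: 10.55
tcp_pos: [0.6188, -0.0379, 0.0366]
eef_rot: [2.144, 2.297, -0.0]
contact_force: [-0.3, 0.4, -0.5]
width: 0.0411
grip_force: 40.7
turn [-0.   0.  -0.1] shift [-2.4 -2.   3.1] q7 -0.2 t 10.55
[-0.25465247  0.37700851 -0.48194148]
```

```bash
python3 -m crank '[[[0,0,0,-2,-1,2,0],[0,0,0,-2,-1,2,0],[0,0,0,-2,-1,2,0],[0,0,0,-2,-1,2,1],[0,0,0,-2,-1,2,1],[0,0,0,-2,-1,2,1],[0,0,0,-2,-1,2,1],[0,0,0,-2,-1,-40,1],[0,0,0,-2,-1,-80,1],[0,0,0,-2,-1,-120,1]]]' ;python3 -c "
from h import *
goto((.433,-.0197,.16),-3)"
```

```text
time_s: 11.38
tcp_pos: [0.617, -0.0394, 0.1569]
eef_rot: [-2.141, -2.296, 0.002]
contact_force: [0.8, -0.4, 0.0]
width: 0.0855
grip_force: 0.0
turn [-0.1 -0.   7. ] shift [  32.5 -182.2   -2.6] q7 -0.13 t 11.3833
```

```bash
python3 -m crank '[[[0,0,7,32,-182,-4,1],[0,0,7,32,-182,-4,1],[0,0,7,32,-182,-4,1],[0,0,7,32,-182,-4,1],[0,0,7,32,-182,-4,1],[0,0,7,32,-182,-4,1],[0,0,7,32,-182,-4,1],[0,0,7,32,-182,-4,1],[0,0,7,32,-182,-4,1]]]' ;python3 -c "
from h import *
im=read_camera('wrist');cv2.imwrite('pics/w4.png',im)
goto((.433,-.0197,.028),-3);print(proj(wcam(),(.433,-.0197,.092)))"
```

```text
time_s: 12.13
tcp_pos: [0.4361, -0.0202, 0.1612]
eef_rot: [2.279, 2.161, 0.003]
contact_force: [-0.1, 0.5, 0.4]
width: 0.0855
grip_force: 0.0
turn [ 0.1 -0.1 -0. ] shift [  0.2  -3.2 133. ] q7 -0.15 t 12.1833
[319.  211.8]
```

View pics/w4.png

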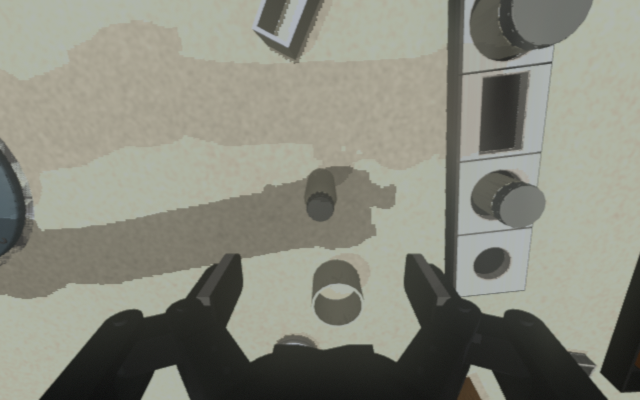

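The bottle cap is at (320,207), as predicted. The pot and jar stand in their wells at the right.

```bash
python3 -m crank '[[[0,0,0,1,-2,40,1],[0,0,0,1,-2,80,1],[0,0,0,1,-2,115,1],[0,0,0,1,-2,132,1],[0,0,0,1,-2,132,1],[0,0,0,1,-2,132,0],[0,0,0,1,-2,132,0],[0,0,0,1,-2,132,0],[0,0,0,1,-2,132,0],[0,0,0,1,-2,132,0]]]' 40; python3 -m crank '[[[0,0,0,0,0,0,0],[0,0,0,0,0,0,0],[0,0,0,0,0,0,0],[0,0,0,0,0,0,0],[0,0,0,0,0,0,0]]]';python3 -c "
from h import *
goto((.6225,-.1222,.17),4)"
```

```text
time_s: 13.02
tcp_pos: [0.4339, -0.0194, 0.0301]
eef_rot: [2.277, 2.16, 0.003]
contact_force: [0.1, 0.0, 2.9]
width: 0.0289
grip_force: 39.3
time_s: 13.43
tcp_pos: [0.4339, -0.0194, 0.0301]
eef_rot: [2.277, 2.16, 0.003]
contact_force: [-0.2, 0.0, 6.2]
width: 0.0289
grip_force: 39.5
turn [ 0.2  0.1 -7. ] shift [ -92.8  194.2 -139.2] q7 -0.35 t 13.4333
```

```bash
python3 -m crank '[[[0,0,0,0,0,-35,0],[0,0,0,0,0,-75,0],[0,0,0,0,0,-115,0],[0,0,-7,-93,194,-115,0],[0,0,-7,-93,194,-115,0],[0,0,-7,-93,194,-115,0],[0,0,-7,-93,194,-115,0],[0,0,-7,-93,194,-115,0],[0,0,-7,-93,194,-115,0],[0,0,-7,-93,194,-115,0]]]' 40; python3 -m crank '[[[0,0,0,0,0,0,0],[0,0,0,0,0,0,0],[0,0,0,0,0,0,0]]]';python3 -c "
from h import *
goto((.6225,-.1222,.041),4)"
```

```text
time_s: 14.27
tcp_pos: [0.623, -0.1253, 0.1432]
eef_rot: [2.147, 2.292, 0.001]
contact_force: [0.6, 0.6, -1.2]
width: 0.0287
grip_force: 39.9
time_s: 14.52
tcp_pos: [0.6195, -0.1207, 0.1435]
eef_rot: [-2.14, -2.299, 0.001]
contact_force: [0.9, -0.4, -0.3]
width: 0.029
grip_force: 39.9
turn [-0.1 -0.   0.1] shift [ -1.7   3.  102.5] q7 -0.0 t 14.5167
```

```bash
python3 -m crank '[[[0,0,0,0,2,30,0],[0,0,0,0,2,55,0],[0,0,0,0,2,70,0],[0,0,0,0,2,75,0],[0,0,0,0,2,75,0],[0,0,0,0,2,75,0],[0,0,0,0,2,75,0]]]' 40;python3 -c "
from h import *
im=read_camera('wrist');cv2.imwrite('pics/w5.png',im)
goto((.6225,-.1222,.041),4)"
```

```text
time_s: 15.1
tcp_pos: [0.6244, -0.1221, 0.0703]
eef_rot: [2.141, 2.296, 0.003]
contact_force: [-0.2, 0.6, -0.5]
width: 0.0288
grip_force: 39.9
turn [ 0.2  0.  -0. ] shift [ 0.1 -2.1 29.5] q7 -0.04 t 15.15
```

View pics/w5.png

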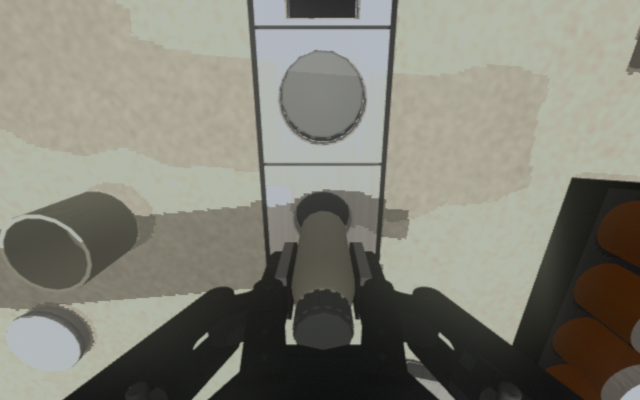

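The bottle, with its cap at (323,318), lines up over the small well, whose rim is centred on x≈322. I'll lower it now.

```bash
python3 -m crank '[[[0,0,0,0,-1,12,0],[0,0,0,0,-1,22,0],[0,0,0,0,-1,28,0],[0,0,0,0,-1,28,0],[0,0,0,0,-1,28,0]]]' 40;python3 -c "
from h import *
goto((.6225,-.1222,.041),4)"
```

```text
time_s: 15.57
tcp_pos: [0.6216, -0.1222, 0.04]
eef_rot: [-2.142, -2.297, 0.001]
contact_force: [-1.0, 0.4, 1.9]
width: 0.0292
grip_force: 40.6
turn [-0.1 -0.  -0. ] shift [-0.1  0.9 -1. ] q7 -0.06 t 15.5667
```

```bash
python3 -m crank '[[[0,0,0,0,0,0,1],[0,0,0,0,0,0,1],[0,0,0,0,0,0,1],[0,0,0,0,0,0,1],[0,0,0,0,0,-30,1],[0,0,0,0,0,-70,1],[0,0,0,0,0,-110,1],[0,0,0,0,0,-150,1],[0,0,0,0,0,-150,1],[0,0,0,0,0,-150,1]]]' ;python3 -c "
from h import *
goto((.3727,.2902,.17),-23.2)"
```

```text
time_s: 16.4
tcp_pos: [0.6249, -0.1223, 0.1948]
eef_rot: [2.138, 2.292, 0.007]
contact_force: [0.7, -0.3, -1.1]
width: 0.0853
grip_force: 0.0
turn [ 0.5  0.  27.2] shift [ 429.1 -223.1   22.1] q7 0.02 t 16.4
```

```bash
python3 -m crank '[[[0,0,27,429,-222,18,1],[0,0,27,429,-222,18,1],[0,0,27,429,-222,18,1],[0,0,27,429,-222,18,1],[0,0,27,429,-222,18,1],[0,0,27,429,-222,18,1],[0,0,27,429,-222,18,1],[0,0,27,429,-222,18,1],[0,0,27,429,-222,18,1],[0,0,27,429,-222,18,1]]]' ;python3 -m crank '[[[0,0,0,60,-32,0,1],[0,0,0,60,-32,0,1],[0,0,0,60,-32,0,1],[0,0,0,60,-32,0,1]]]';python3 -c "
from h import *
goto((.3727,.2902,.17),-23.2)"
```

```text
time_s: 17.23
tcp_pos: [0.4029, 0.2338, 0.1734]
eef_rot: [2.62, 1.733, -0.004]
contact_force: [0.5, 0.3, 0.0]
width: 0.0855
grip_force: 0.0
time_s: 17.57
tcp_pos: [0.3975, 0.3024, 0.1737]
eef_rot: [-2.615, -1.739, 0.004]
contact_force: [-0.1, -0.7, -0.3]
width: 0.0854
grip_force: 0.0
turn [-0.1  0.1  0.5] shift [-20.9 -18.1   3.7] q7 -1.29 t 17.5667
```

```bash
python3 -m crank '[[[0,0,0,-21,-18,2,1],[0,0,0,-21,-18,2,1],[0,0,0,-21,-18,2,1],[0,0,0,-21,-18,2,1],[0,0,0,-21,-18,2,1]]]';python3 -c "
from h import *
im=read_camera('wrist');cv2.imwrite('pics/w6.png',im)
goto((.3727,.2902,.025),-23.2);c=wcam();print(proj(c,(.3727,.2902,.08)),[proj(c,p) for p in ((.3966,.3109,.08),(.3747,.2584,.08),(.3477,.2686,.08),(.3717,.3227,.08))])"
```

```text
time_s: 17.98
tcp_pos: [0.3757, 0.2879, 0.1729]
eef_rot: [2.622, 1.73, 0.0]
contact_force: [-0.2, 0.2, 0.4]
width: 0.0855
grip_force: 0.0
turn [ 0.  -0.   0.1] shift [  0.5  -3.5 148.1] q7 -1.27 t 18.0333
[318.8 201.8] [array([334.9, 170.1]), array([334.6, 231.3]), array([303.1, 232.6]), array([302.4, 168.9])]
```

View pics/w6.png

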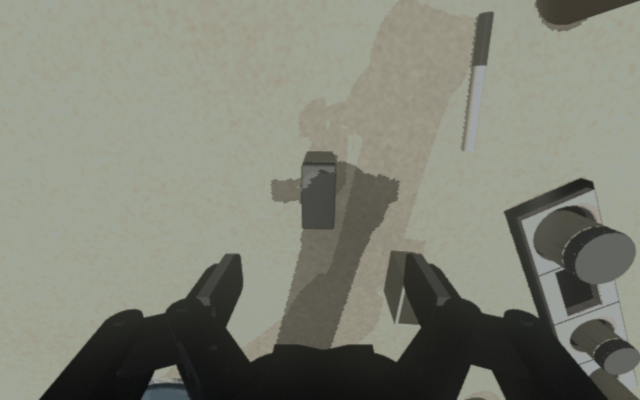

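The slide box top spans x 302–336 and y 164–229, aligned with the gripper and as predicted. I'll descend and grip it.

```bash
python3 -m crank '[[[0,0,0,2,-2,40,1],[0,0,0,2,-2,80,1],[0,0,0,2,-2,120,1],[0,0,0,2,-2,146,1],[0,0,0,2,-2,146,1],[0,0,0,2,-2,146,0],[0,0,0,2,-2,146,0],[0,0,0,2,-2,146,0],[0,0,0,2,-2,146,0],[0,0,0,2,-2,146,0]]]' 40; python3 -m crank '[[[0,0,0,0,0,0,0],[0,0,0,0,0,0,0],[0,0,0,0,0,0,0],[0,0,0,0,0,0,0],[0,0,0,0,0,-30,0],[0,0,0,0,0,-70,0],[0,0,0,0,0,-110,0],[0,0,0,0,0,-125,0],[0,0,0,0,0,-125,0]]]';python3 -c "
from h import *
goto((.6114,.0409,.16),4.05)"
```

```text
time_s: 18.87
tcp_pos: [0.3751, 0.2926, 0.0289]
eef_rot: [2.62, 1.733, 0.006]
contact_force: [-0.8, 0.1, 6.7]
width: 0.0296
grip_force: 44.9
time_s: 19.62
tcp_pos: [0.3767, 0.294, 0.157]
eef_rot: [2.619, 1.733, 0.017]
contact_force: [0.8, 0.8, -1.0]
width: 0.0298
grip_force: 44.2
turn [  0.5  -0.4 -27.1] shift [-141.1  315.    -1.9] q7 -1.31 t 19.6167
```

```bash
python3 -m crank '[[[0,0,-27,-141,315,0,0],[0,0,-27,-141,315,0,0],[0,0,-27,-141,315,0,0],[0,0,-27,-141,315,0,0],[0,0,-27,-141,315,0,0],[0,0,-27,-141,315,0,0],[0,0,-27,-141,315,0,0],[0,0,-27,-141,315,0,0],[0,0,-27,-141,315,0,0],[0,0,-27,-141,315,0,0]]]' 40;  python3 -m crank '[[[0,0,0,0,0,0,0],[0,0,0,0,0,0,0],[0,0,0,0,0,0,0],[0,0,0,0,0,0,0]]]' ; python3 -c "
from h import *
goto((.6114,.0409,.039),4.05)"
```

```text
time_s: 20.45
tcp_pos: [0.6117, 0.029, 0.1501]
eef_rot: [2.154, 2.282, -0.004]
contact_force: [0.3, -1.3, -1.6]
width: 0.0297
grip_force: 44.2
time_s: 20.78
tcp_pos: [0.6071, 0.0406, 0.1517]
eef_rot: [-2.138, -2.3, 0.001]
contact_force: [-0.9, -0.5, -0.7]
width: 0.0297
grip_force: 44.2
turn [-0.1 -0.   0.1] shift [-1.000e-01  4.400e+00  1.127e+02] q7 -0.3 t 20.7833
```

```bash
python3 -m crank '[[[0,0,0,0,2,30,0],[0,0,0,0,2,60,0],[0,0,0,0,2,75,0],[0,0,0,0,2,80,0],[0,0,0,0,2,80,0],[0,0,0,0,2,80,0],[0,0,0,0,2,80,0],[0,0,0,0,2,80,0]]]' 40;python3 -c "
from h import *
im=read_camera('wrist');cv2.imwrite('pics/w7.png',im)
goto((.6114,.0409,.039),4.05)"
```

```text
time_s: 21.45
tcp_pos: [0.612, 0.0391, 0.074]
eef_rot: [2.141, 2.296, 0.004]
contact_force: [-0.5, 0.8, -1.1]
width: 0.0295
grip_force: 44.2
turn [ 0.2  0.  -0.1] shift [ 2.1 -0.4 34.8] q7 -0.35 t 21.5
```

View pics/w7.png

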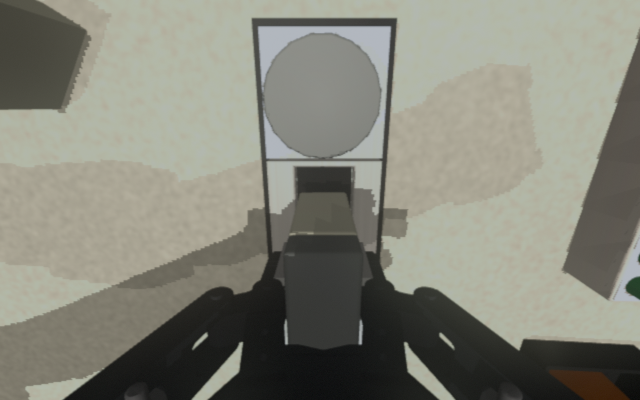

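```bash
python3 -m crank '[[[0,0,0,3,0,12,0],[0,0,0,3,0,20,0],[0,0,0,3,0,28,0],[0,0,0,3,0,33,0],[0,0,0,3,0,34,0],[0,0,0,3,0,34,0]]]' 40;python3 -c "
from h import *
goto((.6114,.0409,.039),4.05)"
```

```text
time_s: 22.0
tcp_pos: [0.6088, 0.0415, 0.0389]
eef_rot: [-2.142, -2.296, 0.007]
contact_force: [-6.0, -1.2, 11.3]
width: 0.0295
grip_force: 45.8
turn [-0.2  0.1 -0.1] shift [-0.8  2.5 -0.1] q7 -0.38 t 22.0
```

Seated at floor height with a light contact force. I'll release and retreat.

```bash
python3 -m crank '[[[0,0,0,0,0,0,0],[0,0,0,0,0,0,1],[0,0,0,0,0,0,1],[0,0,0,0,0,0,1],[0,0,0,0,0,0,1],[0,0,0,0,0,-30,1],[0,0,0,0,0,-70,1],[0,0,0,0,0,-110,1],[0,0,0,0,0,-150,1],[0,0,0,0,0,-180,1]]]'; python3 -m crank '[[[0,0,0,-150,-150,0,1],[0,0,0,-150,-150,0,1],[0,0,0,-150,-150,0,1],[0,0,0,-300,-150,0,1],[0,0,0,-300,-150,0,1],[0,0,0,-300,-150,0,1],[0,0,0,-300,-150,0,1],[0,0,0,-300,-150,0,1],[0,0,0,-300,-150,0,1],[0,0,0,-300,-150,0,1]]]'; python3 -c "
from h import *
a=cv2.resize(read_camera('top')[130:280,220:400],None,fx=4,fy=4)[:300]
b=cv2.resize(read_camera('scene')[150:275,220:400],None,fx=4,fy=4)[:300,:]
b=cv2.resize(read_camera('scene')[165:270,220:400],(514,300))
o=np.zeros((600,720,3),np.uint8);o[:300]=a;o[300:,:514]=b
cv2.imwrite('pics/t2.png',o)"
```

```text
time_s: 22.83
tcp_pos: [0.6113, 0.0421, 0.2214]
eef_rot: [2.141, 2.296, 0.004]
contact_force: [1.5, -0.4, -0.2]
width: 0.0853
grip_force: 0.0
time_s: 23.67
tcp_pos: [0.4788, -0.2746, 0.2174]
eef_rot: [2.155, 2.286, -0.004]
contact_force: [-0.1, 0.5, -0.1]
width: 0.0854
grip_force: 0.0
```

View pics/t2.png

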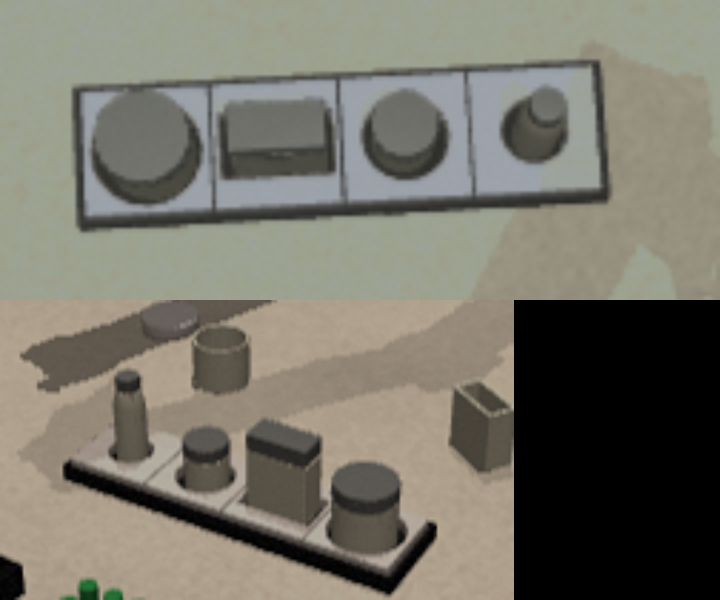

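All four stand in the carrier and both open containers are undisturbed. Now I'll check that the slide box is fully down.

```bash
python3 -c "
from h import *
a=np.radians(4.05);ex=np.array([np.cos(a),np.sin(a)]);ey=np.array([-np.sin(a),np.cos(a)])
out=[]
for n,(x0,y0,w,h) in dict(top=(270,145,40,35),scene=(295,215,50,50)).items():
    im=read_camera(n);ci=camera_info(n);s=12 if n=='top' else 9
    o=cv2.resize(im[y0:y0+h,x0:x0+w],None,fx=s,fy=s,interpolation=cv2.INTER_CUBIC);o=cv2.convertScaleAbs(o,alpha=1.6)
    for z,hx,hy,col in((.09,.015,.03,(0,0,255)),(.072,.015,.03,(0,255,255)),(.022,.021,.036,(0,255,0))):
        P=[proj(ci,(*(np.array([.6114,.0409])+i*hx*ex+j*hy*ey),z)) for i,j in((1,1),(1,-1),(-1,-1),(-1,1))]
        cv2.polylines(o,[(((np.array(P)-[x0,y0]+.5)*s)).astype(int)],True,col,1)
    out.append(cv2.resize(o,(400,450) if n=='scene' else (400,350)))
H=np.zeros((450,800,3),np.uint8);H[:350,:400]=out[0];H[:,400:]=out[1];cv2.imwrite('pics/chk.png',H)"
```

```text
(no output)
```

View pics/chk.png

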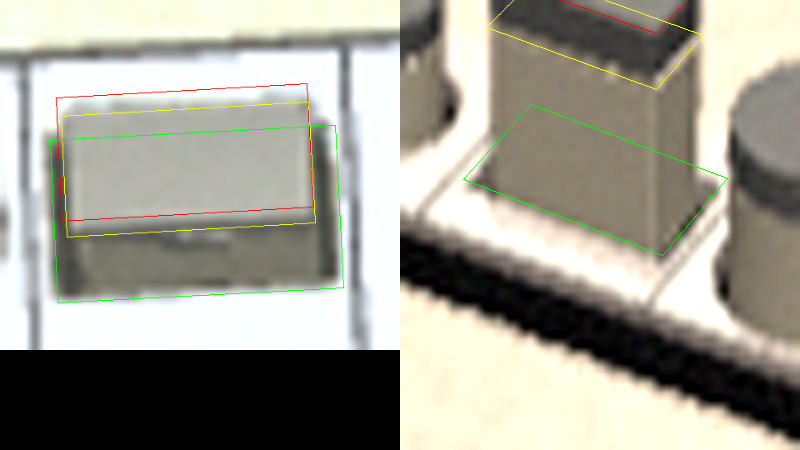

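The outlines match a box that is upright and on the well floor: the lid edge and rim agree within about 1–2 px. I'll hand the job in.

```bash
python3 -m crank '[[[0,0,0,0,0,0,1],[0,0,0,0,0,0,1],[0,0,0,0,0,0,1]]]'; python3 -c "
from h import *
print(ctrl.sign_off())"
```

```text
time_s: 24.17
tcp_pos: [0.4818, -0.2669, 0.2181]
eef_rot: [2.141, 2.299, 0.0]
contact_force: [-0.0, -0.3, 0.3]
width: 0.0856
grip_force: 0.0
the job is handed in; nothing more can be done
None
```

The pot, jar, bottle and slide box are each standing upright in their matching wells, the open pot and open slide box were left where they stood, and I handed the job in at about 24 s; sign-off returned no verdict.

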